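# Third hand at the bench centres

### The job

Lay the pale eight-sided wooden blank in the two V-rests of the bench-centres fixture, lengthwise between its two steel cups, and let go of it. Then push the blue tailstock up by its wooden post until both round ends of the blank sit in the cups and the spring plunger presses the blank against the grey headstock with the mouth of the barrel standing in the plunger's green band - never ramming it. Finish while still holding the tailstock there with that steady push, so that a workmate can tighten the lock screw, and leave the other things on the bench where they are.

Things in the scene. Friction and masses are not known exactly. Their poses are not given: they have to be found in the camera images.
- blank: Pale wooden eight-sided bar, 32 mm across flats, 150 mm long, with a round tenon 14 mm in diameter and 10 mm long on each end (170 mm overall), 0.1 to 0.2 kg, loose, lying on a flat. Origin under its middle on the underside (16 mm below its axis); y along its length, z up. Both ends are alike.
- blank_mid (a point): Middle of the blank, on its axis (16 mm above its underside); axes as the blank's.
- fixture: Bench centres, fixed. Origin on the bench under the seat; y along the bed from blue tailstock to grey headstock, z up. Steel bed 76 mm wide, y -250 to +155 mm, top 26 mm high. Two 90 degree aluminium V-rests at y = -66 and +18 mm, 14 mm thick, 66 mm wide, 67 mm high, open between. A blank lying on a flat fits them without rolling it: its slanting lower flats rest on the V.
- seat (a point): On the fixture, 62 mm above the bench: where the blank's middle is when it lies in the V-rests seated against the headstock; axes as the fixture's. With the tailstock at j the blank may be laid with its middle 6 mm to (49 mm minus j) towards -y of the seat, clear of both cup rims (midway is best); the push slides it along the V-rests to the headstock.
- head_cup (a point): Centre of the floor of the headstock's fixed cup, 85 mm along +y from the seat and 62 mm up. The cup opens to -y, is 6 mm deep, about 22 mm wide inside and 32 mm outside. Behind it is the grey headstock block, 56 x 46 mm, 92 mm high.
- plunger_cup (a point): Centre of the floor of the plunger's cup (same shape, opening to +y), which moves with the tailstock and plunger. With the tailstock at 0 and the plunger out it lies 140 mm along -y from the seat.
- tail_post (a point): Middle of the upright dark wooden post on the blue tailstock block, 115 mm above the bench: 24 x 24 mm, top 139 mm and foot (block top) 92 mm high; grip from above on any two faces. Axes as the fixture's. It lies 75 mm along -y from the plunger cup's floor when the plunger is out. Block 56 mm wide, 50 mm long; a brass lock screw on its -x side.
- tailstock (a joint): Slide of the tailstock along the bed, m: 0 fully back, grows towards the headstock (+y of the fixture), to 0.100; starts at 0 to 0.020. About 1 N of friction; not locked, so the spring pushes it back if let go. With the blank seated the plunger begins to be pressed at 0.055; each mm beyond presses it 1 mm.
- plunger (a joint): How far the spring plunger is pressed into the tailstock's barrel, m: 0 out, 0.024 bottomed. Spring 700 N/m (no preload). The barrel's mouth stands in the green band painted on the shaft from 0.007 to 0.017 (about 5 to 12 N); before it bare steel, beyond it red. Aim at 0.012 (8.4 N).
- offcut_3: Bystander: dark wooden offcut 30 x 110 x 20 mm, loose; origin under its centre.
- wax_tin: Bystander: round flat tin with a yellow lid, 77 mm across, 31 mm high; origin under its centre.
- masking_tape: Bystander: roll of tape lying flat, 98 mm across, 25 mm high; origin under its centre.
- pencil_tin: Bystander: light pot with pens, 86 x 96 x 153 mm; origin under its centre.
- glue_bottle: Bystander: small bottle, 35 x 47 x 163 mm; origin under its centre.
- rough_bear: Bystander: carved wooden bear 61 x 63 x 96 mm; origin under its centre.

How it is judged (in metres and radians):
On the way:
1. the blank lies in both V-rests between the cups, let go, before the plunger is pressed (angle between the y axis of blank and the y axis of fixture, either way round below 0.07 rad and x of blank_mid in the frame of seat between -0.005 and 0.005 m and z of blank_mid in the frame of seat between -0.005 and 0.005 m and contact force between the fingers and blank below 0.3 N and linear speed of blank below 0.01 m/s and y of blank_mid in the frame of seat between -0.06 and 0.01 m and value of joint plunger below 0.002 m), for 0.2 s.
At the end, for the whole second after the job is handed in: Still pushing on the tailstock; blank in both V-rests (5 mm, 0.07 rad), its middle within 4 mm of the seat, fingers off it; plunger in 6 to 18 mm; blank on headstock 3 to 14 N, plunger on blank over 3 N; at rest through the last second; bystanders moved under 30 mm (angle between the y axis of blank and the y axis of fixture, either way round below 0.07 rad and x of blank_mid in the frame of seat between -0.005 and 0.005 m and z of blank_mid in the frame of seat between -0.005 and 0.005 m and contact force between the fingers and blank below 0.3 N and linear speed of blank below 0.01 m/s and y of blank_mid in the frame of seat between -0.004 and 0.004 m and value of joint plunger between 0.006 and 0.018 m and contact force between blank and headstock between 3 and 14 N and contact force between blank and plunger above 3 N and contact force between any of the fingers, the arm and tailstock above 2 N and velocity of joint tailstock between -0.005 and 0.005 m/s and distance of each of offcut_3, wax_tin, masking_tape, pencil_tin, glue_bottle, rough_bear from where it was at the start of the episode below 0.03 m); the arm keeps its last pose, push and grip.
It fails at once if the blank is rammed against the headstock (over 25 N) (contact force between blank and headstock above 25 N).
It fails at once if the plunger is pushed to its bottom (value of joint plunger above 0.0235 m).
It fails at once if a bystander is pushed away or knocked over (distance of any of offcut_3, wax_tin, masking_tape, pencil_tin, glue_bottle, rough_bear from where it was at the start of the episode above 0.03 m or angle between any of offcut_3, wax_tin, masking_tape, pencil_tin, glue_bottle, rough_bear's own z axis and vertical above 0.5 rad).
It also fails if it takes over 51 s, if anything falls off the work surface, if the arm or the gripper's body presses on something with over 40 N, if the wrist force passes 120 N, or if a joint passes its speed limit or range.

### The arm

A 7-joint arm with a two-finger parallel gripper is mounted at the origin on a cart in front of the work surface, level with it; the furniture and walls round the work are solid. World frame = base frame: x ahead of the robot, y to its left, z up, the work surface at z = 0. Lengths are in mm, angles in rad, forces in N, time in s.
With the tool pointing down it reaches from about 350 to 900 mm from the base axis. Payload 8.1 kg.
Tool frame: the origin (TCP) lies between the finger pads; the fingertips stand 25 mm ahead of it and the grasp point (between the pads) lies 6 mm ahead of it; z points along the fingers, y is the line along which they close (so a half turn about z gives the same grasp; the last joint's range is limited). The gripper opens to 85 mm and grips with 20 to 120 N. Pads are 22 mm wide; open, the fingers measure 114 mm over their backs; the gripper's body (76 mm by 85 mm) begins 54 mm behind the grasp point. The pads swing forward as they close: fully open they stand 13 mm farther back than shut.
Start: joints at [-1.29, 0.434, 0.025, 1.573, -0.012, 1.134, -0.075], TCP at [234.057, 579.533, 223.723] pointing down, gripper open.
Joint ranges: [-2.62, 2.62], [-0.44, 2.09], [-1.27, 1.32], [0.08, 2.57], [-1.32, 4.46], [0.12, 2], [-2.74, 2.74]. Speed limits (rad/s): [2.22, 2.22, 3.01, 3.01, 3.14, 3.14, 3.14].

### API

Orientations are given as [roll, pitch, yaw] about the fixed x, y, z axes, in that order (R = Rz(yaw) Ry(pitch) Rx(roll)).
In Python, from cell import sensors, cams, job_done, models gives the robot as it stands.
- The arm moves only by the tool carry_out, never from a script. Its arguments are lists of equal length, an entry for each row: "jaw": the opening, from 0 (shut) to 1 (fully open); "travel": the shift along the tool's x, y, z in parts of the range, where 1.0 means 75 cm, a list of three; "twist": the turn, a rotation vector about the tool's x, y, z in normalised numbers (1 is 2 pi rad), a list of three. A call has 1 to 10 rows; each row is the pose to reach, as a shift and turn from the pose commanded when the call began, along the tool's axes at that moment; what a row does not reach only later rows make up. A row lasts 1/12 s, in which the tool goes at most 41.7 mm and 7.16 degrees, less where a joint would pass 70% of its speed; a pose out of reach is approached as far as the arm can. A shift or turn number past 1, either way, is cut back to 1. A call with a gripper value outside its range is refused whole. The fingers move at their own pace and stop on an object; "squeeze" is the grip in N (left out, the last holds). Time passes only in rows, so rows that repeat a pose let the fingers close. It gives the time, the measured TCP pose, the force, the opening and the grip force at its end, in the units of the state.
- sensors.sense(): the state, without advancing time (a new reading comes with each control period).
- cams.snapshot(name): name is "scene" or "top" or "wrist"; returns a dict with "frame" (400x640x3 uint8, red, green, blue), "range_z" (400x640 float32, mm along the optical axis (not along the pixel's ray), 0 where there is no reading), "fx", "fy", "cx", "cy" (pixels), "dist" ([k1, k2, p1, p2, k3] as OpenCV has them; the pictures are not rectified), "R" (3x3) and "t" (3): a world point X has camera coordinates R X + t. Camera axes: x right, y down, z forward; pixel columns grow to the right and rows downward; lengths in mm; the calibration is good to about 2 mm. A picture is of the moment at which its call begins.
- job_done(): hands the job in; it is judged then, once.
Trained networks look in a picture, given as the dict that the camera call returned (one of the last four; its "shot" number tells which), for a name from the list of things; names that differ only in an ending like _2 or _b are one class to them, and where a whole thing is asked for, a point or a joint stands for the part that bears it (a point fixed in the world has none). Each returns a list of dicts, best first, with "score" (0 to 1); they miss things now and then, are a little off and sometimes report something else, mostly with a low value. They report only what shows in the picture. A call takes as long as a camera call.
- models.recognise(picture, query): "point" ([x, y, z] in mm, in world coordinates, good to about 4 mm: the middle of the surface that is visible of it).
- models.masks_of(picture, query): "region" (400x640 bool, what is visible of it).
The state is a dict: "clock": time; "joints": joint angles; "dq": joint speeds; "tau": joint torques, N m; "eef_pos": TCP position; "ee_rot": TCP orientation; "force": force on the tool from outside, world axes, zero at the start; "ft_torque": the same for the moment, N m; "width": finger opening in mm; "finger_force": force on a finger pad.
Only numpy, scipy, OpenCV 4.12 (cv2) and the standard library are available. Lean on these libraries where they do the work, as an engineer would, in place of code of your own. Each camera call takes 0.05 s, during which the arm holds its last target. There are 200 camera calls.

## Working session

There is one attempt and no reset: what is moved stays moved. The work goes in short steps, Python scripts to look and compute and a tool call to move; the robot and the scene stay as the last step left them, time stands still between calls to the robot, and variables do not carry over. Pictures are saved under pics/ and viewed, at most 10 in all, crops included, and the job is handed in when it is done.

Besides the shell and the picture viewer there is one more tool, called after "Emit:" as name(argument=value, ...) on one line, values as JSON. carry_out: Moves the arm, as the interface text tells. Its arguments: {"type":"object","properties":{"jaw":{"type":"array"},"travel":{"type":"array"},"twist":{"type":"array"},"squeeze":{"type":"number"}},"required":["jaw","travel","twist"]}

```bash
mkdir -p pics; ls
cat > h.py <<'E'
import numpy as np, cv2
from cell import sensors, cams, job_done, models
def cloud(s, mask=None):
    z=s["range_z"]; v,u=np.nonzero((z>0) if mask is None else (mask&(z>0)))
    K=np.array([[s["fx"],0,s["cx"]],[0,s["fy"],s["cy"]],[0,0,1.]])
    p=cv2.undistortPoints(np.stack([u,v],1).astype(np.float64)[:,None],K,np.array(s["dist"],float))[:,0]
    d=z[v,u].astype(float); C=np.c_[p*d[:,None],d]
    return (C-np.array(s["t"]))@np.array(s["R"]), u, v
def save(s,n): cv2.imwrite(f"pics/{n}.png",s["frame"][:,:,::-1])
E
python3 - <<'E'
from h import *
print(sensors.sense())
for n in ["scene","top"]:
    s=cams.snapshot(n); save(s,n+"0")
    for q in ["blank","fixture","tailstock","tail_post","plunger_cup","offcut_3","wax_tin","masking_tape","pencil_tin","glue_bottle","rough_bear"]:
        r=models.recognise(s,q); print(n,q,[(np.round(a["point"]).tolist(),round(a["score"],2)) for a in r[:2]])
E
```

```text
pics
{'clock': 0.0, 'joints': array([-1.28961485,  0.43523859,  0.02493013,  1.57415654, -0.01164003,
        1.13400653, -0.07510641]), 'dq': array([ 0.00032231,  0.00015651, -0.00060142,  0.00012935,  0.00102258,
       -0.0008978 ,  0.00153101]), 'tau': array([ 8.79888171e-05, -6.70480084e+01,  1.02534167e+00, -3.16207588e+01,
        1.55814516e-02,  1.25465321e-02, -9.78467568e-06]), 'eef_pos': array([233.83091982, 579.00972212, 222.89279756]), 'ee_rot': array([-3.13993090e+00,  9.63335505e-05,  2.75775632e+00]), 'force': array([0.41233079, 0.8631127 , 0.35417003]), 'ft_torque': array([-0.01543011, -0.0020416 ,  0.02290845]), 'finger_force': 0.0, 'width': 85.54616091330486}
scene blank [([493.0, -297.0, 31.0], 0.97), ([460.0, 14.0, 73.0], 0.43)]
scene fixture [([460.0, 166.0, 36.0], 0.73)]
scene tailstock [([460.0, 13.0, 73.0], 0.71)]
scene tail_post [([459.0, 12.0, 72.0], 0.66), ([461.0, 87.0, 72.0], 0.15)]
scene plunger_cup [([463.0, 87.0, 72.0], 0.45)]
scene offcut_3 [([389.0, -34.0, 20.0], 0.89), ([462.0, 13.0, 73.0], 0.3)]
scene wax_tin [([740.0, -157.0, 28.0], 0.84), ([393.0, 574.0, 12.0], 0.21)]
scene masking_tape [([461.0, 11.0, 73.0], 0.73), ([393.0, 574.0, 16.0], 0.68)]
scene pencil_tin [([566.0, 465.0, 79.0], 0.58)]
scene glue_bottle [([434.0, 451.0, 83.0], 0.48)]
scene rough_bear [([706.0, -302.0, 47.0], 0.77)]
top blank [([497.0, -289.0, 26.0], 0.67), ([387.0, -22.0, 23.0], 0.45)]
top fixture [([464.0, 193.0, 22.0], 0.82), ([431.0, 456.0, 142.0], 0.22)]
top tailstock [([459.0, 42.0, 91.0], 0.63)]
top tail_post [([463.0, 40.0, 88.0], 0.89), ([469.0, 94.0, 68.0], 0.49)]
top plunger_cup [([464.0, 192.0, 21.0], 0.7), ([467.0, 90.0, 70.0], 0.47)]
top offcut_3 [([391.0, -24.0, 19.0], 0.87)]
top wax_tin [([746.0, -150.0, 32.0], 0.68)]
top masking_tape [([392.0, 589.0, 29.0], 0.84)]
top pencil_tin [([569.0, 489.0, 68.0], 0.97)]
top glue_bottle []
top rough_bear [([714.0, -289.0, 67.0], 0.53)]
```

Run:
```python
from h import *
for n in ["scene","top"]:
    s=cams.snapshot(n)
    P,u,v=cloud(s,models.masks_of(s,"blank")[0]["region"])
    for lo,hi in [(8,24),(27,40)]:
        q=P[(P[:,2]>lo)&(P[:,2]<hi)][:,:2]
        print(n,"blank",len(q),cv2.minAreaRect(q.astype(np.float32)), q.mean(0))
    P,u,v=cloud(s)
    def box(nm,m):
        q=P[m]; 
        if len(q)>5: print(n,nm,len(q),cv2.minAreaRect(q[:,:2].astype(np.float32)),"z",np.median(q[:,2]).round(1))
    near=(abs(P[:,0]-462)<60)&(P[:,1]>-80)&(P[:,1]<420)
    z=P[:,2]
    box("post top",near&(z>130)&(z<146))
    box("block92 tail",near&(z>86)&(z<97)&(P[:,1]<100))
    box("block92 head",near&(z>86)&(z<97)&(P[:,1]>200))
    box("bed",near&(z>22)&(z<30))
    box("V",near&(z>60)&(z<71)&(P[:,1]>120)&(P[:,1]<260))
```

```text
scene blank 166 ((496.64111328125, -289.2018737792969), (36.58054733276367, 167.1041259765625), 8.349414825439453) [ 486.52672645 -295.79165318]
scene blank 334 ((494.0421447753906, -290.00592041015625), (29.26797866821289, 149.01010131835938), 8.761067390441895) [ 494.79675242 -289.39889706]
scene post top 51 ((465.05926513671875, 24.643178939819336), (25.741641998291016, 24.129880905151367), 86.86666870117188) z 136.9
scene block92 tail 139 ((465.3750305175781, 22.013168334960938), (50.50827407836914, 56.43815231323242), 82.65923309326172) z 90.0
scene block92 head 112 ((474.7741394042969, 364.31585693359375), (48.10173416137695, 53.718345642089844), 89.66588592529297) z 90.4
scene bed 405 ((464.9046325683594, 169.68995666503906), (358.5533752441406, 57.54085922241211), 89.48704528808594) z 25.3
scene V 29 ((470.0191345214844, 212.14114379882812), (96.4547119140625, 60.53589630126953), 88.91764068603516) z 63.6
top blank 107 ((496.0654296875, -286.87713623046875), (33.26028060913086, 167.90863037109375), 8.811881065368652) [ 491.94356286 -272.35839614]
top blank 290 ((496.1879577636719, -284.2041931152344), (28.282878875732422, 159.578369140625), 8.633037567138672) [ 496.08483284 -287.33858308]
top post top 62 ((467.2733459472656, 27.076705932617188), (22.051538467407227, 25.11249351501465), 88.62052154541016) z 138.1
top block92 tail 165 ((467.9785461425781, 27.3695068359375), (47.715431213378906, 55.144344329833984), 89.0769271850586) z 91.2
top block92 head 213 ((475.9618835449219, 369.53515625), (45.31393814086914, 54.30983352661133), 89.73155212402344) z 91.2
top bed 646 ((452.144287109375, 155.28440856933594), (387.4197998046875, 83.68286895751953), 86.70118713378906) z 25.7
top V 41 ((473.97186279296875, 213.25006103515625), (92.71624755859375, 61.98955154418945), 87.8342056274414) z 64.0
```

View pics/scene0.png

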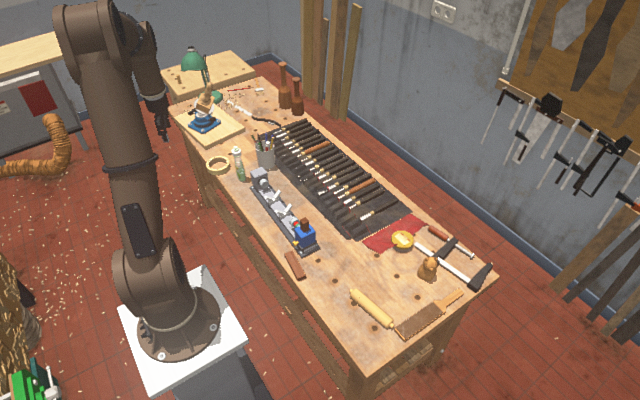

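View pics/top0.png

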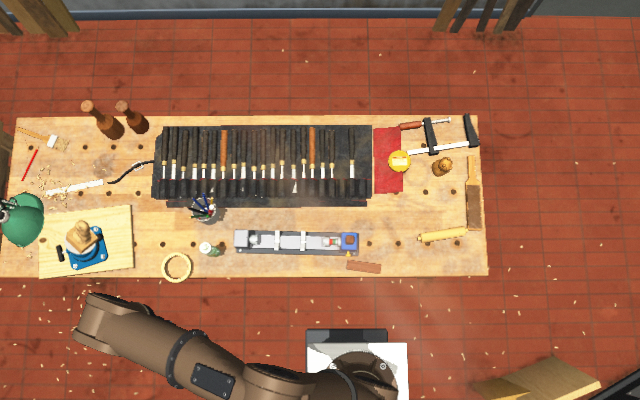

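```bash
cat >> h.py <<'E'
from scipy.spatial.transform import Rotation as Ro
def plan(p,yaw,roll=np.pi):
    st=sensors.sense(); R0=Ro.from_euler("xyz",st["ee_rot"]); R1=Ro.from_euler("xyz",[roll,0,yaw])
    d=R0.inv().apply(np.array(p)-st["eef_pos"])/10; w=(R0.inv()*R1).as_rotvec()
    print("t",st["clock"].round(2) if hasattr(st["clock"],"round") else st["clock"],"at",st["eef_pos"].round(1),st["ee_rot"].round(3),"travel",d.round(2),"twist",w.round(3))
E
python3 -c "
from h import *
plan([430,230,270],2.0)"
```

```text
t 1.4 at [234.1 579.5 223.7] [3.142 0.    2.758] travel [-31.26 -25.07  -4.63] twist [0.    0.    0.758]
```

Units first: shifts go in shares of 75 cm and turns go in shares of 2 pi rad. So -31.3 cm / 75 = -0.4173, -25 cm / 75 = -0.3333, 1.21 rad / 6.2832 = 0.1926.

Emit:
carry_out(jaw=[1,1,1,1,1,1,1,1,1,1], travel=[[-0.4173,-0.3333,-0.1333],[-0.4173,-0.3333,-0.1333],[-0.4173,-0.3333,-0.1333],[-0.4173,-0.3333,-0.1333],[-0.4173,-0.3333,-0.1333],[-0.4173,-0.3333,-0.1333],[-0.4173,-0.3333,-0.1333],[-0.4173,-0.3333,-0.1333],[-0.4173,-0.3333,-0.1333],[-0.4173,-0.3333,-0.1333]], twist=[[0,0,0.1926],[0,0,0.1926],[0,0,0.1926],[0,0,0.1926],[0,0,0.1926],[0,0,0.1926],[0,0,0.1926],[0,0,0.1926],[0,0,0.1926],[0,0,0.1926]])

```text
clock: 2.23
eef_pos: [431.6, 228.0, 324.7]
ee_rot: [3.141, -0.001, 1.54]
force: [0.9, 0.7, 0.9]
width: 85.3
finger_force: 0.0
```

Run:
```python
from h import *
s=cams.snapshot("wrist"); save(s,"w1")
print(-np.array(s["R"]).T@np.array(s["t"]), np.array(s["R"])[2])
P,u,v=cloud(s); z=P[:,2]
def box(nm,m):
    q=P[m]
    if len(q)>5: print(nm,len(q),cv2.minAreaRect(q[:,:2].astype(np.float32)),"z",np.median(q[:,2]).round(1))
near=(abs(P[:,0]-470)<60)&(P[:,1]>-80)&(P[:,1]<420)
box("post top",near&(z>130)&(z<146))
box("block92 tail",near&(z>86)&(z<97)&(P[:,1]<100))
box("block92 head",near&(z>86)&(z<97)&(P[:,1]>300))
box("V",near&(z>60)&(z<71)&(P[:,1]>130)&(P[:,1]<300))
box("V1",near&(z>60)&(z<71)&(P[:,1]>130)&(P[:,1]<210))
box("V2",near&(z>60)&(z<71)&(P[:,1]>210)&(P[:,1]<290))
box("bed",near&(z>22)&(z<30))
plan([480,-60,300],1.6)
plan([495,-288,250],1.723)
```

```text
[433.36848353 311.19584291 475.10631186] [-0.00939443 -0.32270409 -0.94645328]
post top 275 ((466.4039306640625, 28.014291763305664), (24.88190269470215, 23.80870246887207), 85.36672973632812) z 138.1
block92 tail 687 ((466.938232421875, 28.114675521850586), (48.754878997802734, 54.17988586425781), 88.09003448486328) z 91.5
block92 head 1936 ((477.5774230957031, 367.6484680175781), (46.594886779785156, 56.209388732910156), 88.7271728515625) z 91.9
V 313 ((472.5215148925781, 215.73727416992188), (97.78828430175781, 63.666812896728516), 88.28509521484375) z 63.6
V1 147 ((471.2650451660156, 173.79315185546875), (13.655314445495605, 63.63235092163086), 88.54421997070312) z 63.7
V2 166 ((474.20831298828125, 257.57000732421875), (13.963738441467285, 62.7931022644043), 88.38858032226562) z 63.6
bed 3641 ((476.6055603027344, 197.86849975585938), (294.292236328125, 60.15470886230469), 86.39258575439453) z 25.9
t 2.2833 at [436.  221.1 326.7] [3.137 0.    1.527] travel [-27.89   5.62   2.7 ] twist [ 0.005  0.    -0.073]
t 2.2833 at [436.  221.1 326.7] [3.137 0.    1.527] travel [-50.6    8.1    7.72] twist [ 0.005  0.001 -0.196]
```

View pics/w1.png

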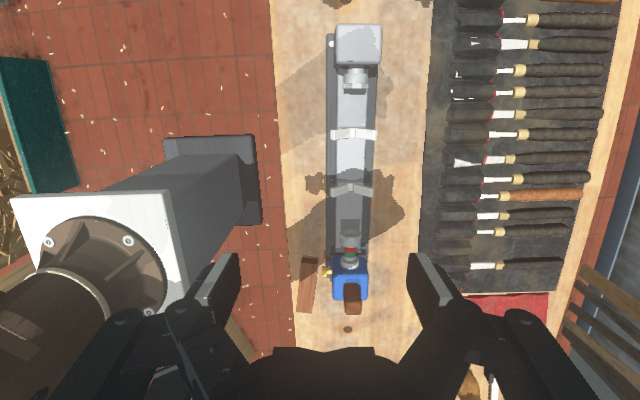

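Converted, -50.6 cm / 75 = -0.6747, -25 cm / 75 = -0.3333, -0.2 rad / 6.2832 = -0.0318.

Emit:
carry_out(jaw=[1,1,1,1,1,1,1,1,1,1], travel=[[-0.3333,0.0533,0.0667],[-0.3333,0.0533,0.0667],[-0.3333,0.0533,0.0667],[-0.3333,0.0533,0.0667],[-0.3333,0.0533,0.0667],[-0.6747,0.108,0.16],[-0.6747,0.108,0.16],[-0.6747,0.108,0.16],[-0.6747,0.108,0.16],[-0.6747,0.108,0.16]], twist=[[0.0008,0,-0.0159],[0.0008,0,-0.0318],[0.0008,0,-0.0318],[0.0008,0,-0.0318],[0.0008,0,-0.0318],[0.0008,0,-0.0318],[0.0008,0,-0.0318],[0.0008,0,-0.0318],[0.0008,0,-0.0318],[0.0008,0,-0.0318]])

```text
clock: 3.12
eef_pos: [485.7, -173.4, 230.9]
ee_rot: [-3.138, -0.001, 1.749]
force: [2.2, 1.1, -0.2]
width: 85.5
finger_force: 0.0
```

Run:
```python
from h import *
plan([495,-288,180],1.723)
```

```text
t 3.1167 at [ 485.7 -173.4  230.9] [-3.138e+00 -1.000e-03  1.749e+00] travel [-11.44  -1.1    5.09] twist [-0.004 -0.     0.026]
```

Converted, -10 cm / 75 = -0.1333, 3 cm / 75 = 0.04.

Emit:
carry_out(jaw=[1,1,1,1,1,1], travel=[[-0.1333,-0.0133,0.04],[-0.1333,-0.0133,0.04],[-0.1333,-0.0133,0.04],[-0.1333,-0.0133,0.04],[-0.1333,-0.0133,0.04],[-0.1333,-0.0133,0.04]], twist=[[0,0,0],[0,0,0],[0,0,0],[0,0,0],[0,0,0],[0,0,0]])

```text
clock: 3.62
eef_pos: [493.4, -271.2, 201.1]
ee_rot: [-3.137, -0.001, 1.748]
force: [-0.1, -0.2, 0.4]
width: 85.2
finger_force: 0.0
```

```bash
cat > b.py <<'E'
from h import *
s=cams.snapshot("wrist"); save(s,"w2")
P,u,v=cloud(s); z=P[:,2]
m=(abs(P[:,0]-495)<50)&(abs(P[:,1]+288)<110)
for lo,hi in [(29.5,36),(8,36)]:
    q=P[m&(z>lo)&(z<hi)]
    print(len(q),cv2.minAreaRect(q[:,:2].astype(np.float32)),np.median(q[:,2]))
plan([495,-288,180],1.723)
E
python3 b.py
```

```text
1976 ((497.11859130859375, -288.1987609863281), (21.061498641967773, 147.8457489013672), 9.10270881652832) 31.71061362970067
4013 ((501.5854797363281, -304.1693420410156), (45.21126937866211, 202.3388214111328), 15.437256813049316) 29.336724971000926
t 3.6667 at [ 493.6 -270.7  201.3] [-3.137e+00 -1.000e-03  1.750e+00] travel [-1.73 -0.16  2.13] twist [-0.005 -0.001  0.027]
```

View pics/w2.png

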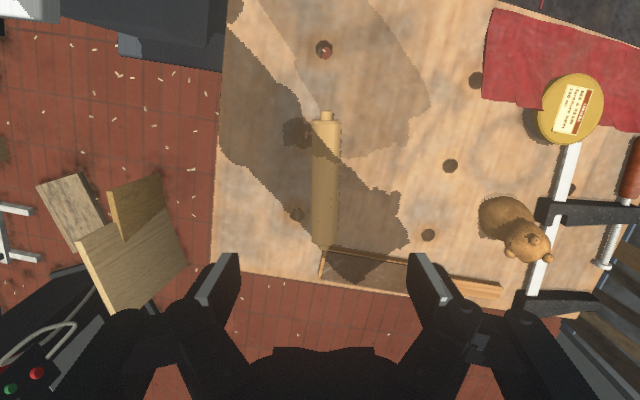

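Run:
```python
from h import *
plan([497,-288,90],1.726); plan([497,-288,28],1.726)
```

```text
t 3.6667 at [ 493.6 -270.7  201.3] [-3.137e+00 -1.000e-03  1.750e+00] travel [-1.78  0.07 11.13] twist [-0.005 -0.001  0.024]
t 3.6667 at [ 493.6 -270.7  201.3] [-3.137e+00 -1.000e-03  1.750e+00] travel [-1.78  0.1  17.33] twist [-0.005 -0.001  0.024]
```

Converted, 17.2 cm / 75 = 0.2293, 17 cm / 75 = 0.2267, 0.024 rad / 6.2832 = 0.0038.

Emit:
carry_out(jaw=[1,1,1,1,1,1,1,1,1,1], travel=[[-0.024,0.0013,0.0533],[-0.024,0.0013,0.1067],[-0.024,0.0013,0.1467],[-0.024,0.0013,0.1733],[-0.024,0.0013,0.1933],[-0.024,0.0013,0.2093],[-0.024,0.0013,0.22],[-0.024,0.0013,0.2267],[-0.024,0.0013,0.2293],[-0.024,0.0013,0.2293]], twist=[[-0.0008,0,0.0038],[-0.0008,0,0.0038],[-0.0008,0,0.0038],[-0.0008,0,0.0038],[-0.0008,0,0.0038],[-0.0008,0,0.0038],[-0.0008,0,0.0038],[-0.0008,0,0.0038],[-0.0008,0,0.0038],[-0.0008,0,0.0038]])

```text
clock: 4.5
eef_pos: [496.8, -289.5, 29.5]
ee_rot: [3.141, -0.0, 1.724]
force: [0.1, -0.1, -0.4]
width: 85.5
finger_force: 0.0
```

Run:
```python
from h import *
plan([497,-288,28],1.726)
```

```text
t 4.5 at [ 496.8 -289.5   29.5] [ 3.141 -0.     1.724] travel [0.15 0.04 0.15] twist [ 0.001 -0.    -0.002]
```

Close on it.

Converted, 0.1 cm / 75 = 0.0013.

Emit:
carry_out(jaw=[0,0,0,0,0,0,0,0,0,0], travel=[[0.0013,0,0.0013],[0.0013,0,0.0013],[0.0013,0,0.0013],[0.0013,0,0.0013],[0.0013,0,0.0013],[0.0013,0,0.0013],[0.0013,0,0.0013],[0.0013,0,0.0013],[0.0013,0,0.0013],[0.0013,0,0.0013]], twist=[[0,0,0],[0,0,0],[0,0,0],[0,0,0],[0,0,0],[0,0,0],[0,0,0],[0,0,0],[0,0,0],[0,0,0]], squeeze=40)

```text
clock: 5.33
eef_pos: [496.3, -288.7, 28.2]
ee_rot: [3.142, -0.0, 1.724]
force: [-0.3, 0.4, -0.1]
width: -0.0
finger_force: 0.0
```

Run:
```python
from h import *
s=cams.snapshot("wrist"); save(s,"w3")
t=cams.snapshot("top")
for q in models.recognise(t,"blank")[:2]: print(q["point"],q["score"])
print(sensors.sense()["width"],sensors.sense()["finger_force"])
```

```text
[467.3, 89.6, 68.8] 0.59
0.17916143861831507 0.0
```

View pics/w3.png

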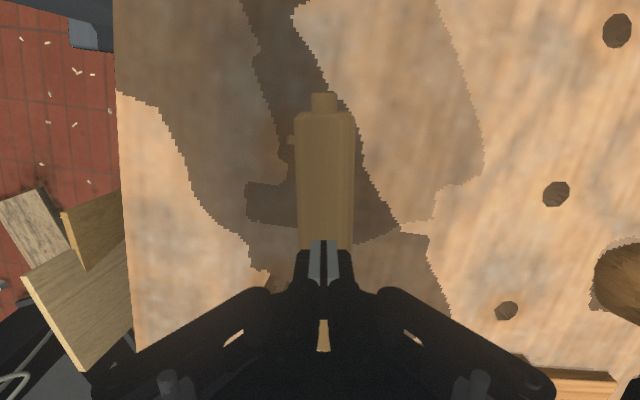

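Run:
```python
from h import *
s=cams.snapshot("wrist")
P,u,v=cloud(s); z=P[:,2]
for (a,b) in [(325,100),(325,150),(325,200),(325,235),(316,245),(316,262),(334,262),(316,280),(325,262),(324,335),(324,345),(240,335),(200,200),(500,120)]:
    k=np.argmin((u-a)**2+(v-b)**2); print(a,b,P[k].round(1))
m=(abs(P[:,0]-490)<60)&(abs(P[:,1]+260)<110)&(z>29)&(z<36)&(v<240)
print(cv2.minAreaRect(P[m][:,:2].astype(np.float32)),np.median(z[m]))
print(sensors.sense())
print(-np.array(s["R"]).T@np.array(s["t"]), np.array(s["R"])[2])
s=cams.snapshot("scene"); cv2.imwrite("pics/sc.png",cv2.resize(s["frame"][230:390,280:480,::-1],None,fx=3,fy=3))
```

```text
325 100 [ 484.3 -209.    22. ]
325 150 [ 487.9 -232.4   32.4]
325 200 [ 492.  -258.8   31.8]
325 235 [ 495.  -278.3   33.2]
316 245 [ 490.4 -278.6   45.3]
316 262 [ 490.7 -278.6   61.2]
334 262 [ 498.8 -277.3   61.3]
316 280 [ 491.2 -279.7   73.5]
325 262 [ 494.8 -277.9   61.4]
324 335 [ 505.4 -349.3   31.6]
324 345 [ 506.6 -356.7   32.5]
240 335 [ 463.7 -301.6   86.3]
200 200 [ 414.  -282.2    0.6]
500 120 [ 5.902e+02 -2.037e+02 -2.000e-01]
((490.4034423828125, -248.55767822265625), (21.49772071838379, 68.27338409423828), 9.262739181518555) 31.732523499959882
{'clock': 5.5333, 'joints': array([ 0.06326244,  0.63737822,  0.53908746,  1.92350324, -0.48669844,
        0.71268391,  1.04517401]), 'dq': array([ 0.0003243 , -0.00050144,  0.00167978, -0.00154142, -0.00327805,
        0.0020237 ,  0.00092927]), 'tau': array([ 3.06489594e-03, -6.48308730e+01,  1.08114356e+01, -2.01715726e+01,
        1.07703885e-02,  4.67675272e-03,  2.43893174e-05]), 'eef_pos': array([ 496.27871864, -288.70818424,   28.1665645 ]), 'ee_rot': array([-3.14157542e+00, -4.51921090e-04,  1.72367268e+00]), 'force': array([-0.41729478,  0.61018036,  0.1146668 ]), 'ft_torque': array([ 0.05116973, -0.02076793,  0.03940789]), 'finger_force': 0.0, 'width': -0.00020075050337612548}
[ 482.93610796 -206.4112632   178.54464667] [ 0.04921339 -0.31939346 -0.94634341]
```

View pics/sc.png

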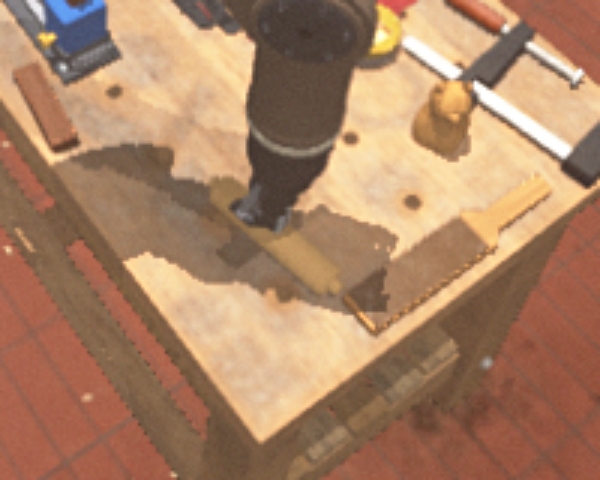

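Run:
```python
from h import *
s=cams.snapshot("wrist"); save(s,"w4")
P,u,v=cloud(s)
for b in range(225,300,3):
    print(b,[P[(u==a)&(v==b)].round(0).tolist()[0] if ((u==a)&(v==b)).any() else None for a in (300,316,325)])
cv2.imwrite("pics/w4c.png",cv2.resize(s["frame"][200:360,250:400,::-1],None,fx=4,fy=3.7))
```

```text
225 [[481.0, -278.0, 25.0], [489.0, -274.0, 32.0], [494.0, -273.0, 32.0]]
228 [[481.0, -281.0, 24.0], [490.0, -275.0, 32.0], [494.0, -274.0, 33.0]]
231 [[481.0, -282.0, 24.0], [490.0, -277.0, 32.0], [495.0, -276.0, 32.0]]
234 [[481.0, -285.0, 23.0], [490.0, -280.0, 31.0], [495.0, -279.0, 31.0]]
237 [[482.0, -286.0, 24.0], [490.0, -281.0, 32.0], [495.0, -280.0, 32.0]]
240 [[482.0, -288.0, 24.0], [490.0, -279.0, 40.0], [495.0, -278.0, 39.0]]
243 [[482.0, -290.0, 24.0], [490.0, -279.0, 42.0], [495.0, -278.0, 44.0]]
246 [[482.0, -292.0, 24.0], [490.0, -279.0, 46.0], [495.0, -278.0, 46.0]]
249 [[483.0, -295.0, 23.0], [490.0, -279.0, 49.0], [495.0, -278.0, 50.0]]
252 [[483.0, -284.0, 45.0], [491.0, -279.0, 52.0], [495.0, -278.0, 52.0]]
255 [[483.0, -284.0, 48.0], [491.0, -279.0, 54.0], [495.0, -278.0, 56.0]]
258 [[483.0, -284.0, 50.0], [491.0, -279.0, 57.0], [495.0, -278.0, 57.0]]
261 [[483.0, -283.0, 55.0], [491.0, -278.0, 61.0], [495.0, -279.0, 59.0]]
264 [[484.0, -284.0, 56.0], [491.0, -279.0, 62.0], [495.0, -278.0, 62.0]]
267 [[484.0, -284.0, 58.0], [491.0, -279.0, 65.0], [495.0, -278.0, 65.0]]
270 [[484.0, -284.0, 61.0], [491.0, -278.0, 68.0], [495.0, -278.0, 68.0]]
273 [[484.0, -284.0, 64.0], [491.0, -278.0, 71.0], [495.0, -279.0, 69.0]]
276 [[484.0, -284.0, 66.0], [491.0, -279.0, 72.0], [495.0, -278.0, 72.0]]
279 [[484.0, -279.0, 76.0], [491.0, -279.0, 74.0], [495.0, -278.0, 74.0]]
282 [[485.0, -277.0, 80.0], [491.0, -278.0, 77.0], [495.0, -280.0, 73.0]]
285 [[485.0, -277.0, 82.0], [491.0, -278.0, 79.0], [495.0, -281.0, 74.0]]
288 [[485.0, -278.0, 83.0], [491.0, -277.0, 82.0], [496.0, -283.0, 73.0]]
291 [[485.0, -279.0, 84.0], [491.0, -278.0, 83.0], [496.0, -284.0, 74.0]]
294 [[485.0, -278.0, 86.0], [491.0, -278.0, 85.0], [496.0, -286.0, 74.0]]
297 [[485.0, -278.0, 88.0], [491.0, -277.0, 88.0], [496.0, -288.0, 73.0]]
```

View pics/w4c.png

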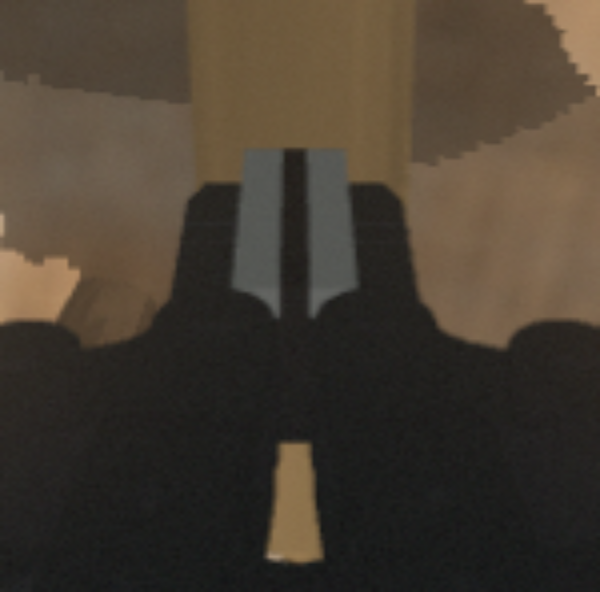

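Converted, 1.5 cm / 75 = 0.02, 1 cm / 75 = 0.0133.

Emit:
carry_out(jaw=[1,1,1,1,1,1,1,1], travel=[[0,0,0],[0,0,0],[0,0,0],[0,0,0],[0,0,0.0067],[0,0,0.0133],[0,0,0.02],[0,0,0.02]], twist=[[0,0,0],[0,0,0],[0,0,0],[0,0,0],[0,0,0],[0,0,0],[0,0,0],[0,0,0]])

```text
clock: 6.3
eef_pos: [495.6, -288.2, 11.9]
ee_rot: [-3.14, -0.001, 1.724]
force: [-0.2, 0.7, 0.1]
width: 85.3
finger_force: 0.0
```

Run:
```python
from h import *
s=cams.snapshot("wrist"); save(s,"w5")
P,u,v=cloud(s)
# finger points: nearest-to-pad regions, lowest z above table near tcp y
c=sensors.sense()["eef_pos"]; print(c)
f=(abs(P[:,0]-c[0])<62)&(abs(P[:,1]-c[1])<14)&(P[:,2]>8)
for x0 in range(-60,61,6):
    q=P[f&(abs(P[:,0]-c[0]-x0)<3)]
    if len(q): print(x0,len(q),q[:,2].min().round(1),q[:,2].max().round(1))
```

```text
[ 495.73665079 -288.38749171   12.34553256]
-60 1724 42.4 113.5
-54 1277 39.0 88.0
-48 1467 36.5 95.8
-42 2051 32.2 103.2
-36 1189 84.6 110.4
-30 1349 92.6 115.5
-24 738 95.4 115.3
-18 666 21.6 109.4
-12 1566 22.0 111.0
-6 1628 26.3 111.2
0 1640 30.6 111.2
6 1680 28.1 111.2
12 1219 22.9 109.1
18 288 21.5 103.5
36 219 97.5 101.5
42 1230 31.5 99.3
48 185 83.5 93.5
54 613 82.0 107.6
60 887 84.1 107.4
```

Converted, 2 cm / 75 = 0.0267, 1.4 cm / 75 = 0.0187.

Emit:
carry_out(jaw=[1,1,1,1,1], travel=[[0.0013,0,0.0093],[0.0013,0,0.0187],[0.0013,0,0.0267],[0.0013,0,0.0267],[0.0013,0,0.0267]], twist=[[0,0,0],[0,0,0],[0,0,0],[0,0,0],[0,0,0]])

```text
clock: 6.77
eef_pos: [495.8, -287.6, -7.4]
ee_rot: [-3.141, -0.001, 1.724]
force: [-0.8, 0.5, 0.3]
width: 85.2
finger_force: 0.0
```

Emit:
carry_out(jaw=[0,0,0,0,0,0,0], travel=[[0,0,0],[0,0,0],[0,0,0],[0,0,0],[0,0,0],[0,0,0],[0,0,0]], twist=[[0,0,0],[0,0,0],[0,0,0],[0,0,0],[0,0,0],[0,0,0],[0,0,0]], squeeze=40)

```text
clock: 7.35
eef_pos: [496.5, -287.8, -6.5]
ee_rot: [3.141, -0.0, 1.724]
force: [-0.1, -0.1, 5.2]
width: 31.0
finger_force: 39.9
```

Converted, -21 cm / 75 = -0.28, -20 cm / 75 = -0.2667.

Emit:
carry_out(jaw=[0,0,0,0,0,0,0,0], travel=[[0,0,-0.0133],[0,0,-0.0533],[0,0,-0.1067],[0,0,-0.16],[0,0,-0.2133],[0,0,-0.2667],[0,0,-0.28],[0,0,-0.28]], twist=[[0,0,0],[0,0,0],[0,0,0],[0,0,0],[0,0,0],[0,0,0],[0,0,0],[0,0,0]])

```text
clock: 8.02
eef_pos: [497.5, -289.0, 207.1]
ee_rot: [3.136, 0.002, 1.723]
force: [0.5, -1.3, -1.3]
width: 31.4
finger_force: 40.2
```

Run:
```python
from h import *
print(sensors.sense()["width"],sensors.sense()["finger_force"])
plan([480,-40,205],1.6); plan([472.6,213.7,205],1.54)
```

```text
31.43018377701501 40.21886473550694
t 8.0167 at [ 497.5 -289.   207.1] [3.136e+00 2.000e-03 1.723e+00] travel [24.87  2.05  0.16] twist [0.006 0.002 0.123]
t 8.0167 at [ 497.5 -289.   207.1] [3.136e+00 2.000e-03 1.723e+00] travel [50.06  5.18  0.11] twist [0.006 0.002 0.183]
```

Converted, 36 cm / 75 = 0.48, 1.3 cm / 75 = 0.0173, 0.16 rad / 6.2832 = 0.0255.

Emit:
carry_out(jaw=[0,0,0,0,0,0,0,0,0,0], travel=[[0.0267,0.0027,0],[0.0667,0.0067,0],[0.12,0.012,0],[0.1733,0.0173,0],[0.2267,0.0227,0],[0.28,0.028,0],[0.3333,0.0347,0],[0.3867,0.04,0],[0.44,0.0453,0],[0.48,0.0493,0]], twist=[[0,0,0.0032],[0,0,0.0064],[0,0,0.0095],[0,0,0.0127],[0,0,0.0159],[0,0,0.0191],[0,0,0.0223],[0,0,0.0255],[0,0,0.0286],[0,0,0.0286]])

```text
clock: 8.85
eef_pos: [476.1, 77.2, 202.1]
ee_rot: [-3.139, -0.0, 1.545]
force: [0.8, 0.9, -1.4]
width: 31.4
finger_force: 40.2
```

Run:
```python
from h import *
plan([472.6,213.7,205],1.54)
```

```text
t 8.85 at [476.1  77.2 202.1] [-3.139 -0.     1.545] travel [13.64 -0.7  -0.29] twist [-0.003 -0.     0.005]
```

Converted, 13.6 cm / 75 = 0.1813, 13 cm / 75 = 0.1733, 0.005 rad / 6.2832 = 0.0008.

Emit:
carry_out(jaw=[0,0,0,0,0,0,0,0], travel=[[0.0533,-0.0027,0],[0.1067,-0.0053,0],[0.1467,-0.008,0.0267],[0.1733,-0.0093,0.0667],[0.1813,-0.0093,0.1067],[0.1813,-0.0093,0.1333],[0.1813,-0.0093,0.1467],[0.1813,-0.0093,0.1467]], twist=[[0,0,0.0008],[0,0,0.0008],[0,0,0.0008],[0,0,0.0008],[0,0,0.0008],[0,0,0.0008],[0,0,0.0008],[0,0,0.0008]])

```text
clock: 9.52
eef_pos: [472.4, 208.5, 90.7]
ee_rot: [-3.137, 0.003, 1.538]
force: [-1.4, -0.2, -2.1]
width: 31.4
finger_force: 40.1
```

Run:
```python
from h import *
s=cams.snapshot("wrist"); save(s,"w6")
P,u,v=cloud(s); z=P[:,2]
st=sensors.sense(); c=st["eef_pos"]; print(c,st["ee_rot"],st["width"])
m=(abs(P[:,0]-c[0])<40)&(abs(P[:,1]-c[1])<100)&(v<300)
h=np.histogram(z[m&(P[:,1]>c[1]+25)],bins=np.arange(60,150,3)); print(h)
q=P[m&(P[:,1]>c[1]+20)&(z>c[2]+30)&(z<c[2]+50)]
if len(q)>5: print("blank top",len(q),cv2.minAreaRect(q[:,:2].astype(np.float32)),np.median(q[:,2]),q[:,1].max())
q=P[m&(P[:,1]>c[1]+20)&(z>c[2]+8)&(z<c[2]+50)]; print("blank all ymax",np.percentile(q[:,1],[98,99.5,100]))
def box(nm,m):
    q=P[m]
    if len(q)>5: print(nm,len(q),cv2.minAreaRect(q[:,:2].astype(np.float32)),"z",np.median(q[:,2]).round(1))
near=(abs(P[:,0]-475)<45)
box("head",near&(z>86)&(z<97)&(P[:,1]>300))
box("V2",near&(z>58)&(z<71)&(P[:,1]>235)&(P[:,1]<275))
box("V1",near&(z>58)&(z<71)&(P[:,1]>150)&(P[:,1]<195))
```

```text
[473.60516305 208.72720473  92.38520844] [-3.13904149e+00  1.71172751e-03  1.53771893e+00] 31.165679207488584
(array([ 149,  421,   84,    0,    0,    0,    0,    0,    0,    0,    0,
          0,    0,    0,    6,    4,   24,   43,  139,  829, 1499, 1546,
       3349, 2160,    0,    0,    0,    0,    0]), array([ 60,  63,  66,  69,  72,  75,  78,  81,  84,  87,  90,  93,  96,
        99, 102, 105, 108, 111, 114, 117, 120, 123, 126, 129, 132, 135,
       138, 141, 144, 147]))
blank top 7950 ((473.17877197265625, 255.2480926513672), (53.77550506591797, 28.892431259155273), 88.16940307617188) 128.38201943625353 282.2807546847419
blank all ymax [289.38730881 291.13824938 291.76354107]
V2 655 ((473.97393798828125, 257.18316650390625), (14.098714828491211, 65.04881286621094), 88.25435638427734) z 64.5
```

View pics/w6.png

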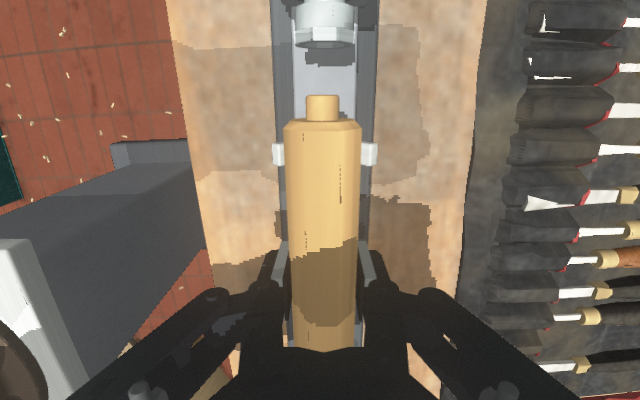

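Converted, 4.8 cm / 75 = 0.064, 0.05 cm / 75 = 0.0007.

Emit:
carry_out(jaw=[0,0,0,0,0,0,0,0], travel=[[0.0053,0.0007,0],[0.0093,0.0007,0.0133],[0.0093,0.0007,0.0333],[0.0093,0.0007,0.0507],[0.0093,0.0007,0.0613],[0.0093,0.0007,0.064],[0.0093,0.0007,0.064],[0.0093,0.0007,0.064]], twist=[[0,0,0],[0,0,0],[0,0,0],[0,0,0],[0,0,0],[0,0,0],[0,0,0],[0,0,0]])

```text
clock: 10.23
eef_pos: [475.8, 217.0, 45.9]
ee_rot: [3.141, -0.001, 1.539]
force: [1.0, 0.2, -1.9]
width: 31.0
finger_force: 40.2
```

```bash
cat > bl.py <<'E'
from h import *
s=cams.snapshot("wrist")
P,u,v=cloud(s); z=P[:,2]
st=sensors.sense(); c=st["eef_pos"]; print(c.round(1),st["ee_rot"].round(4),st["force"].round(1),st["width"],st["clock"])
m=(abs(P[:,0]-c[0]-1)<5)&(P[:,1]>c[1]+22)&(P[:,1]<c[1]+100)&(v<300)&(z>40)&(z<140)
q=P[m&(P[:,1]<c[1]+70)]; print("top z, slope",np.median(q[:,2]),np.polyfit(q[:,1],q[:,2],1)[0])
print("end y",np.percentile(P[m][:,1],[98,99.5,100]))
E
python3 bl.py
```

```text
[475.9 217.   46.1] [ 3.1406e+00 -1.1000e-03  1.5386e+00] [ 0.6 -0.  -1.5] 31.197269185997936 10.2833
top z, slope 84.53131098668946 0.0017759055943879624
end y [298.97326717 299.88400014 300.13343896]
```

Run:
```python
from h import *
s=cams.snapshot("wrist")
P,u,v=cloud(s); z=P[:,2]; c=sensors.sense()["eef_pos"]
m=(abs(P[:,0]-c[0])<20)&(P[:,1]>c[1]+25)&(P[:,1]<c[1]+70)&(z>75)&(z<90)
print(c,cv2.minAreaRect(P[m][:,:2].astype(np.float32)))
for x in (1,-1):
  q=P[(abs(P[:,0]-474-x*27)<9)&(abs(P[:,1]-257)<12)&(z>58)&(z<71)]; print(len(q),q.min(0).round(1),q.max(0).round(1))
r=P[(abs(P[:,0]-474)<20)&(P[:,1]>290)&(P[:,1]<303)&(z>55)&(z<80)]; print("tenon",r.mean(0),r.min(0),r.max(0))
```

```text
[475.85036965 217.12764336  46.13897776] ((476.4807434082031, 264.59625244140625), (45.46022415161133, 32.160003662109375), 89.03653717041016)
752 [494.3 249.3  58.1] [506.7 263.5  67.4]
850 [441.6 250.8  58. ] [456.  265.   67.4]
tenon [477.17607179 294.46128558  73.97585802] [463.35958641 290.01074177  58.23110589] [490.457698   300.20774607  79.97604085]
```

Converted, 0.6 cm / 75 = 0.008, 0.55 cm / 75 = 0.0073.

Emit:
carry_out(jaw=[0,0,0,0,0,0], travel=[[0,-0.0027,0],[0,-0.0027,0.0027],[0,-0.0027,0.0053],[0,-0.0027,0.0073],[0,-0.0027,0.008],[0,-0.0027,0.008]], twist=[[0,0,0],[0,0,0],[0,0,0],[0,0,0],[0,0,0],[0,0,0]])

```text
clock: 10.83
eef_pos: [473.3, 217.0, 39.6]
ee_rot: [-3.141, -0.001, 1.538]
force: [-0.3, -0.1, 3.0]
width: 31.1
finger_force: 40.6
```

```bash
python3 bl.py
```

```text
[473.3 217.   39.5] [-3.1414e+00 -8.0000e-04  1.5383e+00] [-0.1  0.5  3.2] 31.380170862195648 10.8833
top z, slope 78.13993611326819 0.00026971201526739517
end y [299.04160586 299.9221682  300.17532137]
```

Converted, -11 cm / 75 = -0.1467, -8 cm / 75 = -0.1067.

Emit:
carry_out(jaw=[0.6,0.8,0.8,0.8,0.8,0.8,0.8,0.8], travel=[[0,0,0],[0,0,0],[0,0,0],[0,0,0],[0,0,-0.0133],[0,0,-0.0533],[0,0,-0.1067],[0,0,-0.1467]], twist=[[0,0,0],[0,0,0],[0,0,0],[0,0,0],[0,0,0],[0,0,0],[0,0,0],[0,0,0]])

```text
clock: 11.55
eef_pos: [473.6, 216.3, 152.1]
ee_rot: [3.141, -0.0, 1.538]
force: [0.4, 0.6, -0.2]
width: 68.3
finger_force: 0.0
```

Run:
```python
from h import *
s=cams.snapshot("wrist"); save(s,"w7")
P,u,v=cloud(s); z=P[:,2]
near=(abs(P[:,0]-473)<40)
def box(nm,m):
    q=P[m]
    if len(q)>5: print(nm,len(q),cv2.minAreaRect(q[:,:2].astype(np.float32)),"z",np.median(q[:,2]).round(1))
box("blank",near&(abs(P[:,0]-473)<20)&(z>73)&(z<81)&(P[:,1]>120)&(P[:,1]<300))
q=P[(abs(P[:,0]-473)<7)&(P[:,1]>150)&(P[:,1]<280)&(z>70)&(z<85)]; print(np.median(q[:,2]),np.polyfit(q[:,1],q[:,2],1))
t=cams.snapshot("top"); P,u,v=cloud(t); z=P[:,2]; near=(abs(P[:,0]-468)<50)&(P[:,1]<80)&(P[:,1]>-40)
box("post",near&(z>130)&(z<146)); box("block",near&(z>86)&(z<97))
st=sensors.sense(); print(st["clock"],st["eef_pos"],st["width"])
plan([466.8,28,175],1.54)
```

```text
blank 4816 ((472.6678466796875, 214.49114990234375), (150.7701416015625, 25.738534927368164), 87.84400939941406) z 77.5
77.9604425989895 [9.63761459e-04 7.77193168e+01]
post 63 ((467.02392578125, 27.22162628173828), (22.115909576416016, 24.8587703704834), 89.41267395019531) z 137.5
block 163 ((467.9183044433594, 27.291074752807617), (47.898075103759766, 54.652374267578125), 88.69917297363281) z 91.5
11.65 [476.27249987 217.76767124 154.63534768] 68.01268004958284
t 11.65 at [476.3 217.8 154.6] [ 3.135 -0.005  1.538] travel [-18.99  -0.31  -2.14] twist [ 0.007 -0.005 -0.002]
```

Converted, -19 cm / 75 = -0.2533, -18.5 cm / 75 = -0.2467.

Emit:
carry_out(jaw=[0.8,0.8,0.8,0.8,0.8,0.8,0.8,0.8], travel=[[-0.0533,0,0],[-0.1067,-0.0013,0],[-0.16,-0.0027,0],[-0.2133,-0.004,0],[-0.2467,-0.004,0],[-0.2533,-0.004,0],[-0.2533,-0.004,0],[-0.2533,-0.004,0]], twist=[[0,0,0],[0,0,0],[0,0,0],[0,0,0],[0,0,0],[0,0,0],[0,0,0],[0,0,0]])

```text
clock: 12.32
eef_pos: [464.2, 27.7, 149.4]
ee_rot: [-3.141, -0.001, 1.539]
force: [0.2, 0.0, -0.2]
width: 68.4
finger_force: 0.0
```

Run:
```python
from h import *
s=cams.snapshot("wrist"); P,u,v=cloud(s); z=P[:,2]
m=(abs(P[:,0]-466)<40)&(abs(P[:,1]-28)<40)
q=P[m&(z>132)&(z<143)]; print(len(q),cv2.minAreaRect(q[:,:2].astype(np.float32)) if len(q)>4 else 0)
plan([466.8,28,88],1.54)
```

```text
1394 ((467.1763610839844, 27.07421112060547), (23.9001522064209, 23.807865142822266), 87.5613021850586)
t 12.3667 at [464.3  28.4 149.3] [-3.141e+00 -1.000e-03  1.540e+00] travel [-0.03  0.26  6.13] twist [-0.    -0.001  0.   ]
```

Converted, 6.1 cm / 75 = 0.0813, 0.28 cm / 75 = 0.0037.

Emit:
carry_out(jaw=[0.8,0.8,0.8,0.8,0.8,0.8,0.8,0.8], travel=[[-0.0013,0.0037,0.0067],[-0.0013,0.0037,0.0267],[-0.0013,0.0037,0.0467],[-0.0013,0.0037,0.064],[-0.0013,0.0037,0.0747],[-0.0013,0.0037,0.0813],[-0.0013,0.0037,0.0813],[-0.0013,0.0037,0.0813]], twist=[[0,0,0],[0,0,0],[0,0,0],[0,0,0],[0,0,0],[0,0,0],[0,0,0],[0,0,0]])

```text
clock: 13.03
eef_pos: [467.1, 26.2, 88.4]
ee_rot: [-3.141, -0.0, 1.539]
force: [0.5, -0.4, -0.2]
width: 68.2
finger_force: 0.0
```

Emit:
carry_out(jaw=[0,0,0,0,0,0,0,0], travel=[[0,0,0],[0,0,0],[0,0,0],[0,0,0],[0,0,0],[0,0,0],[0,0,0],[0,0,0]], twist=[[0,0,0],[0,0,0],[0,0,0],[0,0,0],[0,0,0],[0,0,0],[0,0,0],[0,0,0]], squeeze=60)

```text
clock: 13.7
eef_pos: [467.5, 26.1, 88.9]
ee_rot: [3.14, -0.001, 1.539]
force: [-0.6, -0.4, 6.5]
width: 23.1
finger_force: 59.2
```

Run:
```python
from h import *
s=cams.snapshot("wrist"); save(s,"w8"); st=sensors.sense(); print(st["eef_pos"],st["ee_rot"],st["force"],st["width"])
```

```text
[467.52895126  26.08763731  88.88909657] [ 3.14048137e+00 -9.50417327e-04  1.53889243e+00] [-0.15161089  0.24694558  6.98672958] 23.401017823383047
```

View pics/w8.png

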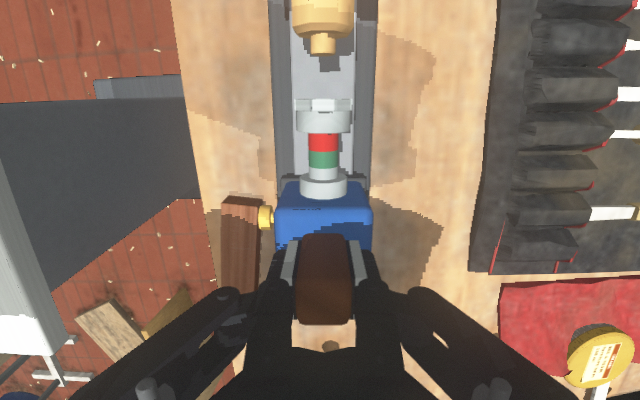

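Converted, 4.2 cm / 75 = 0.056, 3.8 cm / 75 = 0.0507.

Emit:
carry_out(jaw=[0,0,0,0,0,0,0,0,0,0], travel=[[0.0053,0,0],[0.012,0,0],[0.0187,0,0],[0.024,0,0],[0.0293,0,0],[0.0347,0,0],[0.04,0,0],[0.0453,0,0],[0.0507,0,0],[0.056,0,0]], twist=[[0,0,0],[0,0,0],[0,0,0],[0,0,0],[0,0,0],[0,0,0],[0,0,0],[0,0,0],[0,0,0],[0,0,0]])

```text
clock: 14.58
eef_pos: [468.8, 67.8, 88.9]
ee_rot: [3.141, -0.0, 1.538]
force: [-0.6, -1.9, 7.9]
width: 23.8
finger_force: 59.4
```

```bash
cat > pl.py <<'E'
from h import *
import sys
s=cams.snapshot("wrist"); save(s,sys.argv[1]); st=sensors.sense(); P,u,v=cloud(s); z=P[:,2]
print(st["clock"],st["eef_pos"].round(1),st["ee_rot"].round(3),st["force"].round(1),st["width"])
f=s["frame"].astype(int); c=(abs(u-323)<=4)
r,g,b=[f[v,u,i] for i in range(3)]
red=(abs(u-323)<=10)&(r>110)&(g<80)&(b<80)&(z>45); gr=(abs(u-323)<=10)&(g>r+20)&(g>b+10)&(z>45)
y0=st["eef_pos"][1]
for n,m in (("red",red&(v<220)),("green",gr)):
    if m.sum(): print(n,m.sum(),"rel y",(np.percentile(P[m][:,1],[3,97])-y0).round(1),"rows",v[m].min(),v[m].max())
for row in range(60,200,5):
    k=(u==323)&(v==row)
    if k.any(): print(row,(P[k][0]-[0,y0,0]).round(1),f[row,323],end="; ")
E
python3 pl.py w9
```

```text
14.6333 [468.9  68.8  88.9] [ 3.141e+00 -1.000e-03  1.539e+00] [-1.8 -0.9  9. ] 23.592801391610674
red 91 rel y [49.8 58.4] rows 137 153
green 346 rel y [39.5 48.8] rows 155 171
60 [471.4  98.8  78.9] [245 218 150]; 65 [471.3  96.6  77.4] [244 216 148]; 70 [471.2  94.1  77.8] [244 215 147]; 75 [471.1  91.8  76.9] [243 215 146]; 80 [471.1  89.3  78.2] [243 215 147]; 85 [471.   86.8  78.6] [243 214 146]; 90 [470.9  84.4  77. ] [153 126  92]; 95 [470.8  81.9  69.3] [154 128  96]; 100 [470.7  79.3  69.2] [251 228 161]; 105 [470.6  76.9  78.3] [238 242 241]; 110 [470.6  74.3  77.6] [241 244 243]; 115 [470.5  71.7  77.5] [220 226 222]; 120 [470.4  69.1  76.9] [223 227 226]; 125 [470.3  66.6  78.7] [223 229 227]; 130 [470.2  64.   78.8] [220 224 223]; 135 [470.1  61.3  78.2] [211 219 217]; 140 [470.   57.5  70.6] [242  83  78]; 145 [469.9  54.9  72.1] [241  83  78]; 150 [469.8  52.   71.9] [241  83  77]; 155 [469.7  48.9  70.9] [128 168 131]; 160 [469.6  46.   70.9] [112 171 134]; 165 [469.5  43.   71.1] [113 172 134]; 170 [469.4  40.2  71.5] [112 172 135]; 175 [469.3  37.1  71.3] [221 227 225]; 180 [469.2  34.1  71.6] [160 166 164]; 185 [469.2  32.4  76. ] [223 228 227]; 190 [469.1  29.5  76.3] [223 229 227]; 195 [469.   26.9  77.8] [220 226 224];
```

Converted, 1.4 cm / 75 = 0.0187, 1.2 cm / 75 = 0.016.

Emit:
carry_out(jaw=[0,0,0,0,0,0,0,0,0], travel=[[0.0027,0,0],[0.0053,0,0],[0.008,0,0],[0.0107,0,0],[0.0133,0,0],[0.016,0,0],[0.0187,0,0],[0.0187,0,0],[0.0187,0,0]], twist=[[0,0,0],[0,0,0],[0,0,0],[0,0,0],[0,0,0],[0,0,0],[0,0,0],[0,0,0],[0,0,0]])

```text
clock: 15.38
eef_pos: [469.3, 82.0, 88.9]
ee_rot: [3.141, -0.001, 1.539]
force: [-0.4, -2.1, 7.6]
width: 23.1
finger_force: 59.5
```

```bash
python3 pl.py w10 | head -3
```

```text
15.4333 [469.3  82.   88.9] [ 3.141e+00 -1.000e-03  1.539e+00] [-0.9 -0.1  8. ] 23.38342172344548
red 96 rel y [49.5 58.4] rows 140 155
green 341 rel y [39.2 48.2] rows 157 173
```

Converted, 0.7 cm / 75 = 0.0093, 0.6 cm / 75 = 0.008.

Emit:
carry_out(jaw=[0,0,0,0,0,0], travel=[[0.0027,0,0],[0.0053,0,0],[0.008,0,0],[0.0093,0,0],[0.0093,0,0],[0.0093,0,0]], twist=[[0,0,0],[0,0,0],[0,0,0],[0,0,0],[0,0,0],[0,0,0]])

```text
clock: 15.93
eef_pos: [469.4, 88.0, 88.9]
ee_rot: [3.141, 0.0, 1.538]
force: [-0.4, -4.9, 8.2]
width: 23.5
finger_force: 59.6
```

```bash
python3 pl.py w11 | head -3
```

```text
15.9833 [469.4  87.9  88.9] [3.141 0.    1.538] [ 0.3 -5.5  8.8] 23.358100467525315
red 141 rel y [43.6 51.9] rows 151 166
green 271 rel y [35.2 42.6] rows 167 180
```

Converted, 0.65 cm / 75 = 0.0087, 0.6 cm / 75 = 0.008.

Emit:
carry_out(jaw=[0,0,0,0,0,0,0,0], travel=[[0.002,0,0],[0.004,0,0],[0.006,0,0],[0.008,0,0],[0.0087,0,0],[0.0087,0,0],[0.0087,0,0],[0.0087,0,0]], twist=[[0,0,0],[0,0,0],[0,0,0],[0,0,0],[0,0,0],[0,0,0],[0,0,0],[0,0,0]])

```text
clock: 16.65
eef_pos: [469.6, 93.3, 88.9]
ee_rot: [3.141, 0.001, 1.537]
force: [-1.4, -9.4, 9.4]
width: 23.5
finger_force: 59.7
```

```bash
python3 pl.py w12
```

```text
16.7 [469.6  93.3  88.9] [3.141e+00 1.000e-03 1.537e+00] [-0.5 -9.1  9.4] 23.450019095556414
red 115 rel y [38.2 46.1] rows 160 174
green 88 rel y [34.9 37.5] rows 175 180
60 [472.3  99.8  78. ] [244 215 144]; 65 [472.2  97.5  77. ] [245 216 146]; 70 [472.1  95.1  77.7] [245 217 148]; 75 [472.   92.8  76.6] [244 215 147]; 80 [471.9  90.2  78.3] [243 214 146]; 85 [471.9  87.8  78.6] [244 213 146]; 90 [471.8  85.4  77.9] [244 215 147]; 95 [471.7  82.9  77.7] [243 213 145]; 100 [471.6  80.4  78.3] [243 215 146]; 105 [471.5  77.9  78.2] [243 214 147]; 115 [471.3  72.7  77.1] [208 170 119]; 120 [471.2  69.5  69.6] [153 125  92]; 125 [471.1  66.7  69.7] [202 167 119]; 130 [471.1  64.8  77.5] [230 235 232]; 135 [471.   62.3  78.8] [233 237 236]; 140 [470.9  59.3  76.3] [221 226 224]; 145 [470.8  56.8  77.7] [221 227 224]; 150 [470.7  54.1  78.1] [220 225 223]; 155 [470.6  51.1  76.9] [216 221 220]; 160 [470.5  47.3  72.7] [234  93  85]; 165 [470.3  44.   71.2] [239  83  77]; 170 [470.2  40.9  70.4] [239  82  75]; 175 [470.1  38.2  71.8] [219  97  85]; 180 [470.   34.8  70.7] [120 142 128]; 185 [470.   33.7  77.2] [222 228 227]; 190 [469.9  30.5  76.6] [222 228 226]; 195 [469.8  27.6  76.8] [219 225 224];
```

View pics/w12.png

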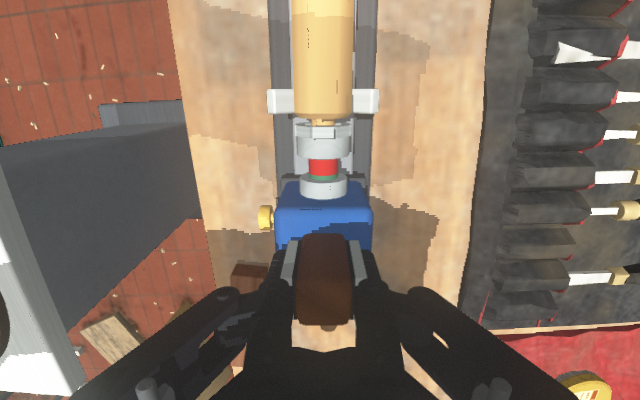

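```bash
python3 -c "
from h import *
st=sensors.sense(); print(st['dq'].round(4),st['force'])
print(job_done())"
```

```text
[-0.0006 -0.0018 -0.     -0.0002  0.      0.0017 -0.0003] [-0.48007664 -9.12339986  9.39521331]
the job is handed in; nothing more can be done
None
```

The blank is lying in both V-rests. The arm is holding the tailstock with a steady push of about 9 N, and the plunger is pressed in about 11.5 mm, inside the green band. I handed the job in but got no verdict back, and I judged that the blank is seated in the headstock cup from the plunger travel and push force, not from seeing that end.

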